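# Hang the finished brass plaque on the sprung hook and test its hold

### The arm

A 6-joint arm with a two-finger parallel gripper is mounted at the origin on the work surface. World frame = base frame: x ahead of the robot, y to its left, z up, the work surface at z = 0. Lengths are in mm, angles in rad, forces in N, time in s.
With the tool pointing down it reaches from about 200 to 875 mm from the base axis. Payload 3.4 kg.
Tool frame: the origin (TCP) lies at the very end of the fingers, on their centre line; the grasp point (between the pads) lies 19 mm behind it; z points along the fingers, y is the line along which they close (so a half turn about z gives the same grasp; the last joint's range is limited). The gripper opens to 94 mm and grips with 3 to 60 N. Pads are 16 mm wide; open, the fingers measure 119 mm over their backs; the gripper's body (75 mm by 177 mm) begins 78 mm behind the grasp point.
Start: joints at [-1.227, 0.276, 1.505, -0, 1.361, -0.121], TCP at [257.746, -514.036, 205.493] pointing down, gripper open.
Joint ranges: [-2.89, 2.89], [-0.75, 2.08], [0.22, 2.7], [-1.18, 4.32], [0.11, 2.71], [-2.7, 2.7]. Speed limits (rad/s): [2.57, 2.57, 3.14, 3.14, 3.14, 3.14].

### API

Orientations are given as a unit quaternion [w, x, y, z].
In Python, from workcell import * gives the robot as it stands. The module is installed in compiled form; this text tells all that it offers.
- The arm moves only by the tool arm_command, never from a script. Its argument "commands" is a list that holds one entry, the list of rows, each a list of 6 numbers: the shift along the tool's x, y, z in mm, then the turn, a rotation vector about the tool's x, y, z in rad. A call has 1 to 20 rows; each row is the pose to reach, as a shift and turn from the pose commanded when the call began, along the tool's axes at that moment; what a row does not reach only later rows make up. A row lasts 1/8 s, in which the tool goes at most 62.5 mm and 10.7 degrees, less where a joint would pass 70% of its speed; a pose out of reach is approached as far as the arm can. A call with a gripper value outside its range is refused whole. "hand" is the opening in per cent of the stroke, from 0 (shut) to 100 (fully open), set as the call begins (left out, the last holds). The fingers move at their own pace and stop on an object; the grip force is fixed at half the most. Time passes only in rows, so rows that repeat a pose let the fingers close. It gives the time, the measured TCP pose, the force, the opening and the grip force at its end, in the units of the state.
- get_state(): the state, without advancing time (a new reading comes with each control period).
- grab_frame(name): name is "scene" or "top" or "wrist"; returns the picture (400x640x3 uint8, blue, green, red); there is no depth.
- camera_params(name): a dict with "fx", "fy", "cx", "cy" (pixels), "eye" and "rotation" of the camera in the world. Camera axes: x right, y up, looking along -z (the intrinsics and any distortion apply to the point x, -y, -z); pixel columns grow to the right and rows downward; lengths in mm; the calibration is good to about 2 mm. A picture is of the moment at which its call begins: read the wrist's pose just before it. camera_params takes no time and is no camera call; for the wrist camera it gives the pose at the moment of the call.
- hand_in(): hands the job in; it is judged then, once.
The state is a dict: "clock": time; "q": joint angles; "joint_vel": joint speeds; "joint_torque": joint torques, N m; "eef_pos": TCP position; "orientation": TCP orientation; "contact_force": force on the tool from outside, world axes, zero at the start; "ft_torque": the same for the moment, N m; "finger_gap": opening from 0.0 (shut) to 1.0 (fully open); "gripper_force": force on a finger pad.
Only numpy, scipy, OpenCV 4.12 (cv2) and the standard library are available. Lean on these libraries where they do the work, as an engineer would, in place of code of your own. Each camera call takes 0.05 s, during which the arm holds its last target. There are 200 camera calls.

### The job

Take the brass plaque with the shield out of the wooden rack and hang it by its window on the hook of the stand. While you have it gripped on the hook, tug it down gently so that the sprung hook dips clearly further than under the plaque's own weight, without pulling the hook down to its stop; then let go and leave the plaque hanging straight and still. Leave the copper plaque, hammer, glue bottle and bowl where they are.

Things in the scene. Friction and masses are not known exactly. Their poses are not given: they have to be found in the camera images.
- brass: Brass plaque to hang: upright plate 12 mm thick (its x), 100 wide (y), 197 high (z), about 0.3 kg, dark shield on both faces. From the bottom: board 95 mm; window right through, 50 wide, 42 high; solid header 60 mm. Origin: middle of its underside. Grip the header across the 12 mm, about 18 mm below the top, so that the fingertips clear the hook. Either face may look outward.
- brass_centre (a point): The centre of the brass plaque, 98.5 mm above its underside; axes as the plaque's.
- brass_edge (a point): The middle of the window's upper edge of the brass plaque, on which it hangs: 137 mm above its underside, 60 mm below its top; axes as the plaque's.
- copper: The copper plaque, embossed with a dark ring, same shape, size and axes as the brass one; it stays in the rack. Origin at the middle of its underside.
- rack: Fixed wooden rack, 110 (its x) by 300 mm (its y), origin under its centre. The plaques stand in it side by side, 75 mm either side of the centre along y, in either order, faces across x, undersides 18 mm above the table, between rails 42 mm high with 3 mm play. Lift straight up over 25 mm; the robot's side (-x) of it is free. Rack and stand may swap sides.
- stand: Fixed stand: dark steel base 230 by 140 mm, 14 mm thick, and an aluminium post 30 mm square, 276 mm high, whose front face is 95 mm behind the hook's seat (along the stand's +x). Origin at table height straight below the hook's seat; z up; the hook points along its -x, roughly towards the robot.
- hook_seat (a point): Sprung hook on the post: blue collar and level steel bar of 10 mm diameter along its x, from the collar (front face 88 mm behind the seat) to 42 mm in front (-x) of the seat, where it turns up; the red tip ends 15 mm above the bar's top line. The seat (this point) is on the bar's top line, 195 mm above the table unloaded; it sinks with the hook; axes as the stand's.
- hook (a joint): How far the hook has dipped, in m: 0 unloaded, 0.035 at its lower stop. Spring of about 0.5 N per mm; the plaque's weight alone dips it about 3 to 7 mm; a gentle tug brings it to about 15 to 22 mm in all.
- hammer: Hammer lying on the bench beyond the work, 240 mm long, its handle along its x; leave it.
- glue: White glue bottle with a red cap, 52 mm diameter, 130 mm high, origin under its centre; leave it.
- bowl: Copper bowl, 120 mm diameter, 50 mm high, origin under its centre; leave it.
Mind the look-alikes: they are no part of the job. Leave any blue or turquoise look-alike of the brass alone.

How it is judged:
By the outcome, as a careful person would: the job done as asked, in the order asked, and still so for the second after the job is handed in, with the robot touching nothing.
It also fails if it takes over 54 s, if anything falls off the work surface, if the arm or the gripper's body presses on something with over 40 N, if the wrist force passes 120 N, or if a joint passes its speed limit or range.

## Working session

There is one attempt and no reset: what is moved stays moved. The work goes in short steps, Python scripts to look and compute and a tool call to move; the robot and the scene stay as the last step left them, time stands still between calls to the robot, and variables do not carry over. Pictures are saved under pics/ and viewed, at most 10 in all, crops included, and the job is handed in when it is done.

Besides the shell and the picture viewer there is one more tool, called after "Emit:" as a command line: name --argument value ..., lists and objects as JSON in quotes. arm_command: Moves the arm, as the interface text tells. Its arguments: {"type":"object","properties":{"commands":{"type":"array","items":{"type":"array","items":{"type":"array","items":{"type":"number"}}}},"hand":{"type":"number"}},"required":["commands"]}

```bash
mkdir -p pics; cat > h.py <<'E'
from workcell import *
import numpy as np, cv2
def ray(name,u,v,P=None):
    P=P or camera_params(name); R=np.array(P["rotation"]).reshape(3,3)
    d=R@np.array([(u-P["cx"])/P["fx"],-(v-P["cy"])/P["fy"],-1]); return np.array(P["eye"]),d/np.linalg.norm(d)
def onz(name,u,v,z,P=None):
    o,d=ray(name,u,v,P); return o+d*(z-o[2])/d[2]
def tri(n1,p1,n2,p2):
    a,d=ray(n1,*p1);b,e=ray(n2,*p2);s=np.linalg.lstsq(np.c_[d,-e],b-a,rcond=None)[0]
    p,q=a+d*s[0],b+e*s[1];return (p+q)/2,np.linalg.norm(p-q)
E
python3 - <<'E'
from h import *
for n in("scene","top"):
    cv2.imwrite(f"pics/{n}0.png",grab_frame(n)); print(n,camera_params(n))
print(get_state())
E
```

```text
scene {'fx': 471.1464030273029, 'fy': 471.1464030273029, 'cx': 322.44620873793946, 'cy': 200.91022002455156, 'eye': array([1271.10633085, -525.82791529, 1123.56080852]), 'rotation': array([0.8350498 , 0.29093416, 0.15686109, 0.43982241])}
top {'fx': 413.7436407309836, 'fy': 413.7436407309836, 'cx': 306.64565297394114, 'cy': 195.24992371691314, 'eye': array([ 524.62015737, -103.15398544, 1219.47227366]), 'rotation': array([-0.69680284, -0.02490023,  0.03434271,  0.71600724])}
{'clock': 0.1, 'q': array([-1.22698531e+00,  2.76530475e-01,  1.50599117e+00, -4.37335927e-05,
        1.36072079e+00, -1.21014496e-01]), 'joint_vel': array([ 0.00112445, -0.00145923, -0.0025961 ,  0.00067763, -0.00171754,
        0.00104582]), 'joint_torque': array([ 2.91184260e-04, -4.05458844e+01, -2.37778938e+01,  7.03223515e-02,
        2.98790191e-02, -4.57141311e-05]), 'eef_pos': array([ 257.55146057, -513.51821154,  204.69810976]), 'orientation': array([-8.17401504e-04,  9.73112121e-01,  2.30330456e-01, -1.12951298e-04]), 'contact_force': array([-0.84164952, -0.34980263, -0.3715614 ]), 'ft_torque': array([-0.01403752,  0.02841594, -0.00974117]), 'gripper_force': 0.0, 'finger_gap': 0.9983413599170053}
```

View pics/scene0.png

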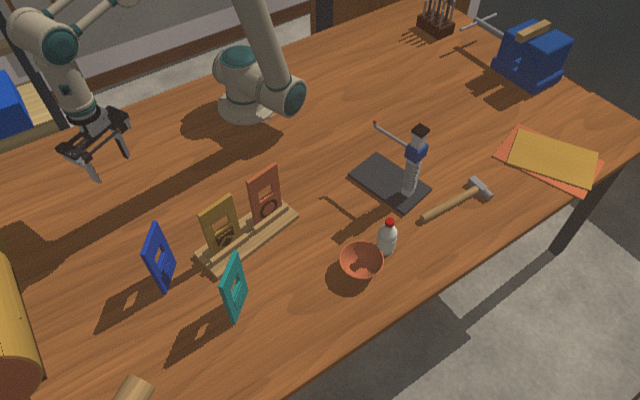

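View pics/top0.png

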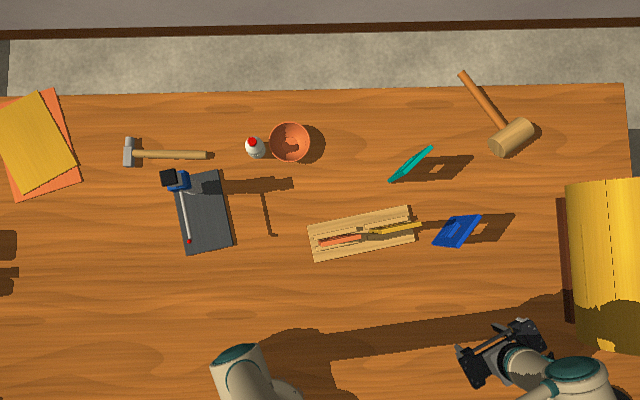

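```bash
sed -i 's/^def ray/from scipy.spatial.transform import Rotation as Ro\ndef ray/; s/R=np.array(P\["rotation"\]).reshape(3,3)/R=Ro.from_quat(P["rotation"],scalar_first=True).as_matrix()/' h.py
python3 - <<'E'
from h import *
s=cv2.imread("pics/scene0.png");t=cv2.imread("pics/top0.png")
a=cv2.resize(t[190:270,300:430],None,fx=6,fy=6,interpolation=cv2.INTER_CUBIC)[:, :780]
b=cv2.resize(t[160:260,155:240],None,fx=4,fy=4,interpolation=cv2.INTER_CUBIC)
c=cv2.resize(s[155:275,185:305],None,fx=3,fy=3,interpolation=cv2.INTER_CUBIC)
C=np.zeros((600,800,3),np.uint8)
a=cv2.resize(t[195:270,300:430],None,fx=3.4,fy=3.4,interpolation=cv2.INTER_CUBIC)
C[:a.shape[0],:a.shape[1]]=a; C[:400,450:790]=b; C[260:600,:340]=c[:340,:340]
cv2.imwrite("pics/crop1.png",C)
hs=cv2.cvtColor(t,cv2.COLOR_BGR2HSV)
for (u,v) in [(397,229),(385,231),(410,227),(340,240),(350,238),(330,243),(360,215),(375,250)]: print(u,v,hs[v,u])
for p in[(307,225),(409,205),(417,239),(315,262)]: print(p,onz("top",*p,42).round(1))
for p in[(190,241),(183,190)]: print(p,onz("top",*p,195).round(1))
E
```

```text
397 229 [ 21 205 218]
385 231 [ 20 191 223]
410 227 [ 20 200 212]
340 240 [ 10 181 231]
350 238 [ 10 183 229]
330 243 [ 10 180 235]
360 215 [ 18 144 213]
375 250 [ 14 186 174]
(307, 225) [ 538.6 -118.9   42. ]
(409, 205) [ 587.5 -412.1   42. ]
(417, 239) [ 490.3 -430.1   42. ]
(315, 262) [ 434.  -138.6   42. ]
(190, 241) [505.5 171.2 195. ]
(183, 190) [631.7 188.  195. ]
```

View pics/crop1.png

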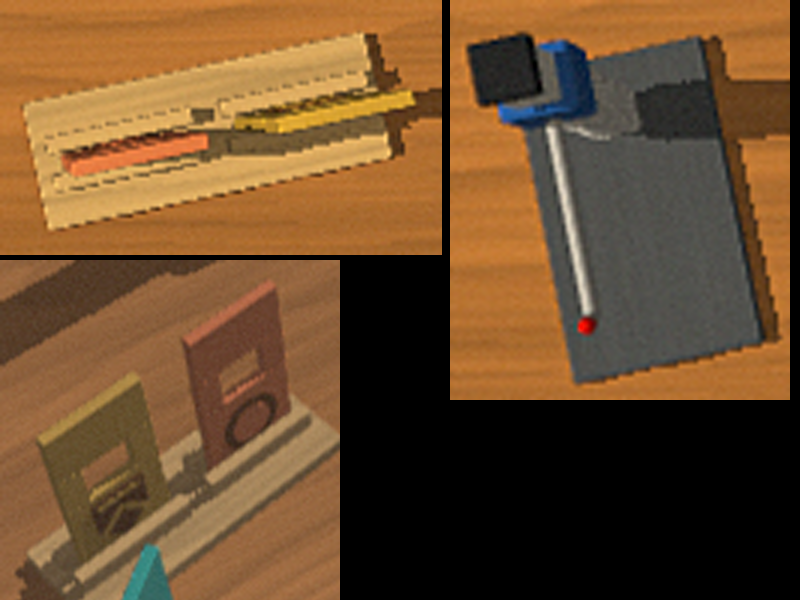

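```bash
python3 - <<'E'
from h import *
T=lambda x,y:(300+x/3.4-.35,195+y/3.4-.35)
for n,p in dict(tl=(262,117),bl=(266,131),tr=(412,93),br=(414,105),mid=(339,112)).items(): print(n,onz("top",*T(*p),215).round(1))
t=cv2.imread("pics/top0.png"); h=cv2.cvtColor(t,cv2.COLOR_BGR2HSV)
m=(cv2.inRange(h,(17,165,190),(25,255,255))); m[:, :368]=0;m[:,425:]=0;m[:205]=0;m[245:]=0
ys,xs=np.nonzero(m); P=np.array([onz("top",x,y,215)[:2] for x,y in zip(xs,ys)]); print(len(P),cv2.minAreaRect(P.astype(np.float32)),cv2.fitLine(P.astype(np.float32),cv2.DIST_HUBER,0,.01,.01).ravel())
B=lambda x,y:(155+(x-450)/4-.4,160+y/4-.4)
for p,z in[((552,130),190),((585,308),190),((587,326),210),((577,383),14),((763,343),14),((705,40),14)]: print(p,onz("top",*B(*p),z).round(1))
s=cv2.imread("pics/scene0.png");hh=cv2.cvtColor(s,cv2.COLOR_BGR2HSV)
r=cv2.inRange(hh,(0,150,90),(8,255,255))|cv2.inRange(hh,(172,150,90),(180,255,255)); r[140:]=0;r[:110]=0;r[:,:360]=0;r[:,390:]=0
ys,xs=np.nonzero(r);print("tip scene",xs.mean(),ys.mean(),len(xs))
r=cv2.inRange(h,(0,180,90),(5,255,255))|cv2.inRange(h,(172,180,90),(180,255,255)); r[260:]=0;r[:220]=0;r[:,:180]=0;r[:,200:]=0
y2,x2=np.nonzero(r);print("tip top",x2.mean(),y2.mean(),len(x2))
print(tri("scene",(xs.mean(),ys.mean()),"top",(x2.mean(),y2.mean())))
E
```

```text
tl [ 522.  -285.3  215. ]
bl [ 512.  -287.8  215. ]
tr [ 536.2 -393.5  215. ]
br [ 527.6 -394.5  215. ]
mid [ 524.1 -340.5  215. ]
181 ((522.9044799804688, -336.3327941894531), (11.954851150512695, 114.90716552734375), 8.86927318572998) [ 1.6035499e-01 -9.8705941e-01  5.2431708e+02 -3.4299817e+02]
(552, 130) [627.2 196.6 190. ]
(585, 308) [516.3 176.6 190. ]
(587, 326) [505.6 170.  210. ]
(577, 383) [461.3 230.3  14. ]
(763, 343) [486.2  96.4  14. ]
(705, 40) [708. 136.  14.]
tip scene 374.5 121.0 8
tip top 188.57142857142858 241.0 14
(array([505.79931391, 171.42704766, 206.896747  ]), np.float64(0.12346145143930137))
```

```bash
cat >> h.py <<'E'
def go(xyz,az):  # shift, turn from present pose; az = tool x azimuth, deg, tool down
    s=get_state();R=Ro.from_quat(s["orientation"],scalar_first=True)
    a=np.radians(az);W=Ro.from_matrix(np.array([[np.cos(a),np.sin(a),0],[np.sin(a),-np.cos(a),0],[0,0,-1]]).T)
    print("at",s["eef_pos"].round(1),"shift",R.inv().apply(np.array(xyz)-s["eef_pos"]).round(1),"turn",(R.inv()*W).as_rotvec().round(3),"F",s["contact_force"].round(1),"gap",round(s["finger_gap"],3),"t",s["clock"])
E
python3 -c "
from h import *
go((525,-344,320),99.4)"
```

```text
at [ 257.6 -513.5  204.7] shift [ 315.1  -31.8 -115.2] turn [-1.00e-03 -1.00e-03 -1.27e+00] F [-0.8 -0.3 -0.4] gap 0.998 t 0.1
```

Emit:
arm_command --commands '[[[0,0,-50,0,0,0],[0,0,-100,0,0,0],[30,-3,-115,0,0,-0.12],[65,-7,-115,0,0,-0.27],[100,-10,-115,0,0,-0.42],[135,-14,-115,0,0,-0.57],[170,-17,-115,0,0,-0.72],[205,-21,-115,0,0,-0.87],[240,-24,-115,0,0,-1.02],[275,-28,-115,0,0,-1.15],[300,-30,-115,0,0,-1.22],[315,-32,-115,0,0,-1.27],[315,-32,-115,0,0,-1.27],[315,-32,-115,0,0,-1.27]]]'

```text
clock: 1.85
eef_pos: [524.2, -344.7, 320.4]
orientation: [-0.0, 0.647, 0.762, -0.0]
contact_force: [-0.3, 0.6, 0.2]
finger_gap: 1.001
gripper_force: 0.0
```

```bash
python3 - <<'E'
from h import *
go((525,-344,320),99.4); print(camera_params("wrist"))
cv2.imwrite("pics/w1.png",grab_frame("wrist"))
E
```

```text
at [ 524.2 -344.7  320.4] shift [0.6 0.9 0.4] turn [-0.001  0.    -0.001] F [-0.3  0.6  0.2] gap 1.001 t 1.85
{'fx': 316.0742381083059, 'fy': 316.0742381083059, 'cx': 320.04740284104275, 'cy': 197.31618091538644, 'eye': array([ 512.62439828, -274.3652239 ,  498.37277922]), 'rotation': array([ 0.98917139, -0.12214203, -0.00903822,  0.08086782])}
```

View pics/w1.png

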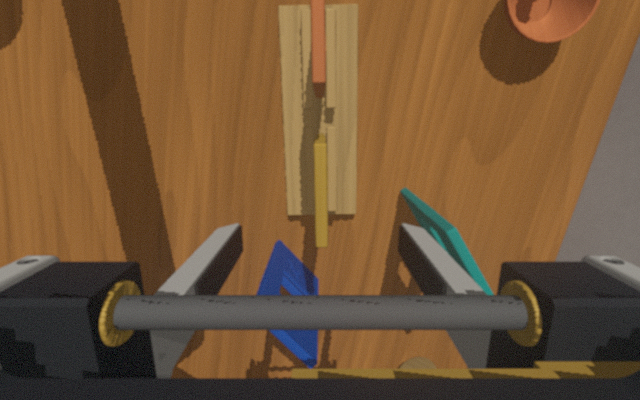

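```bash
python3 - <<'E'
from h import *
t=cv2.imread("pics/w1.png"); h=cv2.cvtColor(t,cv2.COLOR_BGR2HSV)
print(h[138:160:3,321].tolist(), h[200,312:332].tolist())
m=cv2.inRange(h,(18,165,120),(28,255,255)); m[:,:305]=0;m[:,335:]=0;m[:130]=0;m[255:]=0
for v in range(136,250,6):
    x=np.nonzero(m[v])[0]
    if len(x): print(v,x.min(),x.max(),end="; ")
for p in [(321.5,147),(321.5,247),(321.5,197)]: print(p,onz("wrist",*p,215).round(1))
for p in [(287.5,214),(355.5,214),(279.5,6),(356,4)]: print(p,onz("wrist",*p,42).round(1))
E
```

```text
[[21, 161, 154], [21, 161, 150], [22, 167, 171], [21, 164, 166], [21, 163, 164], [20, 159, 167], [21, 161, 166], [21, 176, 159]] [[17, 135, 104], [18, 136, 103], [18, 144, 113], [20, 154, 136], [21, 171, 152], [21, 159, 164], [21, 168, 162], [21, 171, 161], [21, 163, 163], [21, 167, 162], [21, 168, 164], [21, 155, 168], [21, 168, 164], [21, 167, 160], [21, 155, 151], [20, 134, 148], [18, 126, 154], [18, 117, 165], [20, 116, 165], [20, 122, 167]]
136 319 323; 142 316 324; 148 320 323; 154 319 326; 160 314 325; 166 315 319; 172 316 325; 178 315 325; 184 316 326; 190 316 323; 196 315 325; 202 315 320; 208 316 323; 214 317 322; 220 315 322; 226 321 326; 232 317 322; 238 318 326; 244 316 325; (321.5, 147) [ 517.4 -298.9  215. ]
(321.5, 247) [ 532.9 -393.1  215. ]
(321.5, 197) [ 524.9 -344.2  215. ]
(287.5, 214) [ 486.1 -421.1   42. ]
(355.5, 214) [ 587.3 -404.4   42. ]
(279.5, 6) [ 437.3 -144.4   42. ]
(356, 4) [ 534.5 -126.1   42. ]
```

Emit:
arm_command --commands '[[[0,1,30,0,0,0],[0,1,65,0,0,0],[0,1,95,0,0,0],[0,1,120,0,0,0],[0,1,135,0,0,0],[0,1,142,0,0,0],[0,1,142,0,0,0],[0,1,142,0,0,0]]]'

```text
clock: 2.9
eef_pos: [526.5, -344.5, 179.6]
orientation: [0.001, 0.647, 0.763, -0.0]
contact_force: [-0.1, -0.6, 1.2]
finger_gap: 0.998
gripper_force: 0.0
```

Emit:
arm_command --commands '[[[0,0,0,0,0,0],[0,0,0,0,0,0],[0,0,0,0,0,0],[0,0,0,0,0,0],[0,0,0,0,0,0],[0,0,0,0,0,0],[0,0,0,0,0,0],[0,0,0,0,0,0]]]' --hand 0

```text
clock: 3.9
eef_pos: [525.9, -344.1, 178.5]
orientation: [0.0, 0.647, 0.763, -0.0]
contact_force: [0.0, 1.0, -0.5]
finger_gap: 0.186
gripper_force: 0.0
```

```bash
python3 - <<'E'
from h import *
go((525,-345,178),99.4)
E
```

```text
at [ 525.9 -344.1  178.5] shift [-0.8 -1.1  0.5] turn [-0.  0. -0.] F [ 0.   1.  -0.5] gap 0.186 t 3.9
```

Emit:
arm_command --commands '[[[0,0,0,0,0,0],[0,0,0,0,0,0],[0,0,0,0,0,0],[0,0,0,0,0,0],[0,0,0,0,0,0]]]'

```text
clock: 4.53
eef_pos: [525.9, -344.1, 178.5]
orientation: [-0.0, 0.647, 0.763, -0.0]
contact_force: [-1.0, 0.3, -0.7]
finger_gap: 0.123
gripper_force: 30.0
```

Emit:
arm_command --commands '[[[0,0,-6,0,0,0],[0,0,-14,0,0,0],[0,0,-26,0,0,0],[0,0,-40,0,0,0],[0,0,-60,0,0,0],[0,0,-75,0,0,0],[0,0,-80,0,0,0],[0,0,-80,0,0,0],[0,0,-80,0,0,0]]]'

```text
clock: 5.65
eef_pos: [525.6, -343.8, 257.7]
orientation: [-0.001, 0.647, 0.763, -0.0]
contact_force: [-0.5, 0.9, -3.0]
finger_gap: 0.132
gripper_force: 30.0
```

```bash
python3 - <<'E'
from h import *
go((525,-345,258),99.4)
a=grab_frame("wrist"); b=grab_frame("scene")
cv2.imwrite("pics/w2.png",np.vstack([cv2.resize(a,(480,300)),cv2.resize(b[130:310,120:408],(480,300))]))
E
```

```text
at [ 525.6 -343.8  257.7] shift [-1.1 -0.8 -0.3] turn [-0.001 -0.001 -0.   ] F [-0.5  0.9 -3. ] gap 0.132 t 5.65
```

View pics/w2.png

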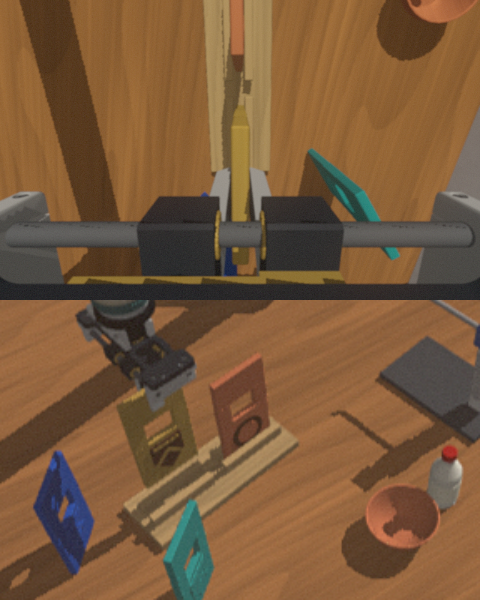

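```bash
python3 -c "
from h import *
go((436,159,400),100.1)"
```

```text
at [ 525.6 -343.8  257.6] shift [ 510.9   -6.5 -141.8] turn [-0.001 -0.001 -0.012] F [ 0.5 -0.4 -1.7] gap 0.126 t 5.75
```

Emit:
arm_command --commands '[[[0,0,-20,0,0,0],[0,0,-50,0,0,0],[0,0,-80,0,0,0],[0,0,-110,0,0,0],[0,0,-132,0,0,0],[10,0,-142,0,0,0],[30,0,-142,0,0,0],[60,-1,-142,0,0,0],[95,-1,-142,0,0,0],[130,-2,-142,0,0,0],[165,-2,-142,0,0,-0.004],[200,-3,-142,0,0,-0.004],[235,-3,-142,0,0,-0.004],[270,-4,-142,0,0,-0.004],[305,-4,-142,0,0,-0.008],[340,-5,-142,0,0,-0.008],[375,-5,-142,0,0,-0.01],[410,-6,-142,0,0,-0.012],[440,-6,-142,0,0,-0.012],[465,-6,-142,0,0,-0.012]]]'

```text
clock: 8.25
eef_pos: [441.7, 115.6, 399.3]
orientation: [-0.001, 0.642, 0.767, -0.001]
contact_force: [0.4, -0.8, -2.8]
finger_gap: 0.125
gripper_force: 30.0
```

Emit:
arm_command --commands '[[[18,0,0,0,0,0],[32,0,0,0,0,0],[40,0,0,0,0,0],[45,0,20,0,0,0],[45,0,45,0,0,0],[45,0,75,0,0,0],[45,0,105,0,0,0],[45,0,135,0,0,0],[45,0,150,0,0,0],[45,0,158,0,0,0],[45,0,158,0,0,0],[45,0,158,0,0,0]]]'

```text
clock: 9.75
eef_pos: [437.0, 158.1, 243.4]
orientation: [0.001, 0.642, 0.767, 0.001]
contact_force: [-0.6, 0.1, -2.0]
finger_gap: 0.122
gripper_force: 30.0
```

```bash
python3 - <<'E'
from h import *
go((436,159,242),100.1); print(camera_params("wrist"))
a=grab_frame("wrist"); b=grab_frame("scene"); c=grab_frame("top")
cv2.imwrite("pics/w3.png",a);cv2.imwrite("pics/s3.png",b);cv2.imwrite("pics/t3.png",c)
cv2.imwrite("pics/m3.png",np.vstack([cv2.resize(a,(480,300)),np.hstack([cv2.resize(b[70:220,280:450],(340,300)),cv2.resize(c[160:310,150:320],(340,300))])[:,:480] if 0 else cv2.resize(np.hstack([b[70:220,280:450],c[160:310,150:320]]),(480,212))]))
E
```

```text
at [437.  158.1 243.4] shift [ 1.  -0.8  1.4] turn [ 0.002  0.    -0.   ] F [-0.6  0.1 -2. ] gap 0.122 t 9.75
{'fx': 316.0742381083059, 'fy': 316.0742381083059, 'cx': 320.04740284104275, 'cy': 197.31618091538644, 'eye': array([423.97734511, 228.2449691 , 421.40017118]), 'rotation': array([ 0.98864306, -0.12186406, -0.01125753,  0.08721995])}
```

View pics/m3.png

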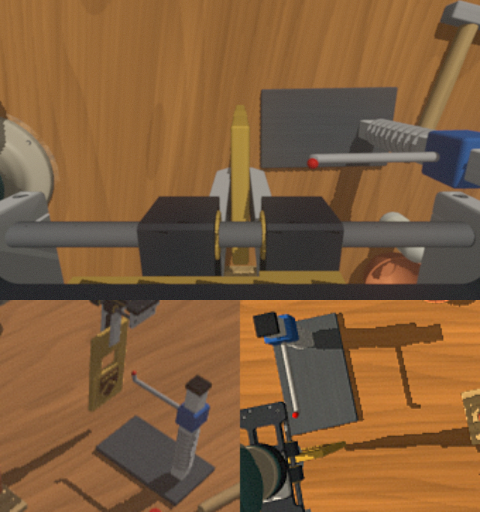

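```bash
python3 - <<'E'
from h import *
a=cv2.imread("pics/w3.png");h=cv2.cvtColor(a,cv2.COLOR_BGR2HSV)
r=cv2.inRange(h,(0,150,80),(6,255,255))|cv2.inRange(h,(172,150,80),(180,255,255)); r[:,:400]=0;r[:,440:]=0;r[250:]=0
y,x=np.nonzero(r);print("tip",x.mean(),y.mean(),len(x)); print(onz("wrist",x.mean(),y.mean(),206).round(1))
g=cv2.cvtColor(a,cv2.COLOR_BGR2GRAY).astype(int)
for u in (435,470,500,530,560):
    col=g[190:235,u]; v=np.nonzero(col>130)[0]+190; print(u,v.min(),v.max(),onz("wrist",u,(v.min()+v.max())/2,192).round(1))
print(a[150:175:2,320].tolist())
for p in [(320,143),(320,166)]: print(p,onz("wrist",*p,278.5).round(1))
s=cv2.imread("pics/s3.png");hh=cv2.cvtColor(s,cv2.COLOR_BGR2HSV)
r=cv2.inRange(hh,(0,150,90),(8,255,255))|cv2.inRange(hh,(172,150,90),(180,255,255)); r[140:]=0;r[:110]=0;r[:,:360]=0;r[:,390:]=0
y2,x2=np.nonzero(r); print(tri("scene",(x2.mean(),y2.mean()),"wrist",(x.mean(),y.mean())))
E
```

```text
tip 416.5157232704403 217.74842767295598 159
[503.7 172.5 206. ]
435 206 213 [521.1 177.6 192. ]
470 205 213 [547.  182.6 192. ]
500 205 212 [569.1 187.  192. ]
530 204 212 [591.3 191.3 192. ]
560 204 211 [613.4 195.6 192. ]
[[56, 125, 159], [57, 128, 158], [55, 124, 156], [54, 122, 152], [54, 122, 156], [48, 121, 152], [55, 128, 159], [51, 127, 158], [57, 126, 158], [68, 145, 179], [69, 150, 182], [57, 134, 166], [62, 138, 169]]
(320, 143) [425.7 217.7 278.5]
(320, 166) [427.5 207.5 278.5]
(array([504.20278274, 172.44545931, 205.2008213 ]), np.float64(0.5273036930324987))
```

Emit:
arm_command --commands '[[[2,5,0,0,0,0],[3,15,0,0,0,0],[3,28,0,0,0,0],[3,42,0,0,0,0],[3,56,0,0,0,0],[3,70,0,0,0,0],[3,84,0,0,0,0],[3,95,0,0,0,0],[3,103,0,0,0,0],[3,108,0,0,0,0],[3,109,0,0,0,0],[3,109,0,0,0,0],[3,109,0,0,0,0]]]'

```text
clock: 11.52
eef_pos: [542.7, 180.1, 242.6]
orientation: [0.0, 0.642, 0.767, -0.0]
contact_force: [-0.8, -0.2, -2.2]
finger_gap: 0.125
gripper_force: 30.0
```

```bash
python3 - <<'E'
from h import *
go((544,181.5,242),100.4)
a=grab_frame("wrist"); b=grab_frame("scene"); c=grab_frame("top")
cv2.imwrite("pics/m4.png",np.vstack([cv2.resize(a,(480,300)),cv2.resize(np.hstack([b[100:200,320:440],c[160:260,130:250]]),(480,200))]))
E
```

```text
at [542.7 180.1 242.6] shift [1.2 1.5 0.6] turn [-0.     0.    -0.005] F [-0.8 -0.2 -2.2] gap 0.125 t 11.525
```

View pics/m4.png

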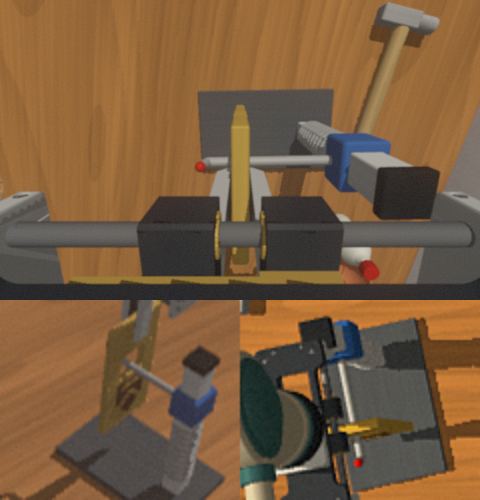

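Emit:
arm_command --commands '[[[1,1,4,0,0,0],[1,1,9,0,0,0],[1,1,14,0,0,0],[1,1,18,0,0,0],[1,1,22,0,0,0],[1,1,25,0,0,0],[1,1,28,0,0,0],[1,1,30,0,0,0],[1,1,30,0,0,0],[1,1,30,0,0,0]]]'

```text
clock: 12.92
eef_pos: [543.8, 181.2, 212.8]
orientation: [0.0, 0.642, 0.767, 0.0]
contact_force: [-0.7, -1.0, 0.6]
finger_gap: 0.126
gripper_force: 30.0
```

```bash
python3 - <<'E'
from h import *
for i in range(6):
    go((544,181.5,200.5),100.4); grab_frame("scene")
E
```

```text
at [543.8 181.2 212.8] shift [ 0.3  0.2 12.3] turn [ 0.     0.    -0.005] F [-0.7 -1.   0.6] gap 0.126 t 12.925
at [543.8 181.2 212.7] shift [ 0.3  0.2 12.2] turn [ 0.     0.    -0.005] F [-0.8 -0.4  0.3] gap 0.125 t 12.975
at [543.8 181.2 212.7] shift [ 0.3  0.2 12.2] turn [ 0.     0.    -0.006] F [-1.4 -0.1  1.6] gap 0.123 t 13.025
at [543.8 181.2 212.6] shift [ 0.3  0.2 12.1] turn [ 0.     0.    -0.006] F [-1.7 -0.2  1. ] gap 0.125 t 13.075
at [543.8 181.2 212.6] shift [ 0.3  0.2 12.1] turn [ 0.     0.    -0.006] F [-1.  -0.8  0.4] gap 0.123 t 13.125
at [543.8 181.2 212.5] shift [ 0.3  0.3 12. ] turn [-0.     0.    -0.006] F [-1.8  0.   1.1] gap 0.124 t 13.175
```

Emit:
arm_command --commands '[[[0,0,2,0,0,0],[0,0,4,0,0,0],[0,0,6,0,0,0],[0,0,8,0,0,0],[0,0,10,0,0,0],[0,0,12,0,0,0],[0,0,12,0,0,0],[0,0,12,0,0,0],[0,0,12,0,0,0],[0,0,12,0,0,0],[0,0,12,0,0,0],[0,0,12,0,0,0]]]'

```text
clock: 14.72
eef_pos: [543.8, 181.2, 201.1]
orientation: [0.0, 0.642, 0.767, 0.0]
contact_force: [-2.3, -1.6, 7.1]
finger_gap: 0.127
gripper_force: 30.0
```

```bash
python3 - <<'E'
from h import *
for i in range(5):
    go((544,181.5,212),100.4); f=grab_frame("scene")
cv2.imwrite("pics/s5.png",f)
def tip(s):
    hh=cv2.cvtColor(s,cv2.COLOR_BGR2HSV)
    r=cv2.inRange(hh,(0,150,90),(8,255,255))|cv2.inRange(hh,(172,150,90),(180,255,255)); r[145:]=0;r[:105]=0;r[:,:355]=0;r[:,400:]=0
    y,x=np.nonzero(r); return x.mean(),y.mean(),len(x)
for n in ("pics/s3.png","pics/s5.png"): print(n,tip(cv2.imread(n)))
E
```

```text
at [543.8 181.2 201.1] shift [  0.3   0.2 -10.9] turn [ 0.001  0.    -0.006] F [-2.3 -1.6  7.1] gap 0.127 t 14.725
at [543.8 181.2 201.1] shift [  0.3   0.2 -10.9] turn [ 0.001  0.    -0.006] F [-3.  -0.7  6.1] gap 0.126 t 14.775
at [543.8 181.3 201.1] shift [  0.2   0.2 -10.9] turn [ 0.001  0.    -0.005] F [-3.1  0.5  5.8] gap 0.127 t 14.825
at [543.8 181.2 201. ] shift [  0.3   0.2 -11. ] turn [ 0.     0.    -0.006] F [-2.6 -0.6  6.9] gap 0.128 t 14.875
at [543.8 181.2 201.1] shift [  0.2   0.2 -10.9] turn [ 0.     0.    -0.005] F [-1.8 -0.4  6.1] gap 0.129 t 14.925
pics/s3.png (np.float64(374.5), np.float64(121.0), 8)
pics/s5.png (np.float64(373.8333333333333), np.float64(125.16666666666667), 6)
```

Emit:
arm_command --commands '[[[0,0,-2,0,0,0],[0,0,-4,0,0,0],[0,0,-6,0,0,0],[0,0,-8,0,0,0],[0,0,-10,0,0,0],[0,0,-11,0,0,0],[0,0,-12,0,0,0],[0,0,-12,0,0,0],[0,0,-12,0,0,0],[0,0,-12,0,0,0]]]'

```text
clock: 16.23
eef_pos: [543.8, 181.2, 212.3]
orientation: [-0.0, 0.642, 0.767, -0.0]
contact_force: [-0.8, -1.1, 1.8]
finger_gap: 0.128
gripper_force: 30.0
```

```bash
python3 - <<'E'
from h import *
for i in range(6):
    go((544,181.5,212),100.4); f=grab_frame("scene")
E
```

```text
at [543.8 181.2 212.3] shift [0.2 0.2 0.3] turn [-0.     0.    -0.006] F [-0.8 -1.1  1.8] gap 0.128 t 16.225
at [543.8 181.2 212.3] shift [0.3 0.2 0.3] turn [-0.     0.    -0.005] F [-1.5 -0.1  0.8] gap 0.124 t 16.275
at [543.8 181.2 212.4] shift [0.3 0.2 0.4] turn [-0.     0.    -0.006] F [-1.6 -0.7  0.4] gap 0.125 t 16.325
at [543.8 181.2 212.4] shift [0.3 0.2 0.4] turn [-0.     0.    -0.006] F [-1.4 -0.7  1.2] gap 0.123 t 16.375
at [543.8 181.2 212.4] shift [0.3 0.2 0.4] turn [-0.     0.    -0.006] F [-2.6  0.2  1.2] gap 0.126 t 16.425
at [543.8 181.2 212.4] shift [0.3 0.2 0.4] turn [-0.     0.    -0.006] F [-0.7 -0.1  0.8] gap 0.121 t 16.475
```

Emit:
arm_command --commands '[[[0,0,-1,0,0,0],[0,0,-2,0,0,0],[0,0,-2,0,0,0],[0,0,-2,0,0,0],[0,0,-2,0,0,0]]]'

```text
clock: 17.15
eef_pos: [543.9, 181.2, 214.4]
orientation: [0.0, 0.642, 0.767, -0.0]
contact_force: [-1.6, -0.9, -0.3]
finger_gap: 0.128
gripper_force: 30.0
```

Emit:
arm_command --commands '[[[0,0,0,0,0,0],[0,0,0,0,0,0],[0,0,0,0,0,0],[0,0,0,0,0,0],[0,0,0,0,0,0],[0,0,0,0,0,0],[0,0,0,0,0,0],[0,0,0,0,0,0],[0,0,0,0,0,0],[0,0,0,0,0,0],[0,0,0,0,0,0],[0,0,0,0,0,0],[0,0,0,0,0,0],[0,0,0,0,0,0]]]' --hand 55

```text
clock: 18.9
eef_pos: [543.9, 181.2, 214.5]
orientation: [0.0, 0.642, 0.767, -0.0]
contact_force: [-0.6, 0.2, -0.3]
finger_gap: 0.551
gripper_force: 0.0
```

```bash
python3 - <<'E'
from h import *
go((544,181.5,400),100.4)
a=grab_frame("wrist"); b=grab_frame("scene"); c=grab_frame("top")
cv2.imwrite("pics/m6.png",np.vstack([cv2.resize(a,(480,300)),cv2.resize(np.hstack([b[100:200,320:440],c[160:260,130:250]]),(480,200))]))
E
```

```text
at [543.9 181.2 214.5] shift [   0.3    0.2 -185.5] turn [ 0.     0.    -0.006] F [-0.6  0.2 -0.3] gap 0.551 t 18.9
```

View pics/m6.png

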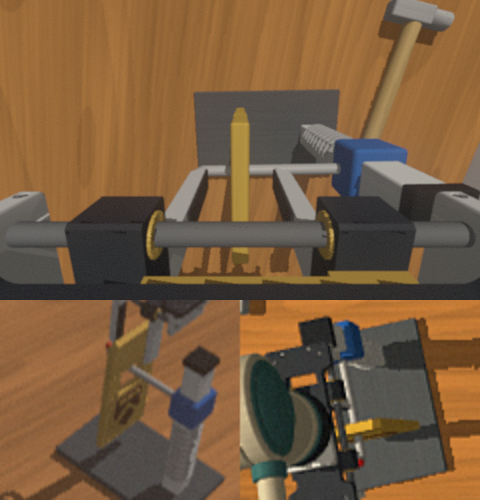

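Emit:
arm_command --commands '[[[0,0,-8,0,0,0],[0,0,-20,0,0,0],[0,0,-35,0,0,0],[0,0,-50,0,0,0],[0,0,-70,0,0,0],[0,0,-90,0,0,0],[0,0,-115,0,0,0],[0,0,-140,0,0,0],[0,0,-155,0,0,0],[0,0,-160,0,0,0],[0,0,-160,0,0,0],[0,0,-160,0,0,0],[0,0,-160,0,0,0],[0,0,-160,0,0,0],[0,0,-160,0,0,0],[0,0,-160,0,0,0],[0,0,-160,0,0,0],[0,0,-160,0,0,0],[0,0,-160,0,0,0],[0,0,-160,0,0,0]]]'

```text
clock: 21.55
eef_pos: [543.9, 181.2, 374.4]
orientation: [0.0, 0.642, 0.766, -0.0]
contact_force: [0.4, -0.0, -1.2]
finger_gap: 0.551
gripper_force: 0.0
```

```bash
python3 - <<'E'
from h import *
go((544,181.5,400),100.4)
a=grab_frame("wrist"); b=grab_frame("scene")
for i in range(10): b2=grab_frame("scene")
print("motion",cv2.absdiff(b,b2)[90:220,320:450].mean(), (cv2.absdiff(b,b2)[90:220,320:450].max(2)>40).sum())
cv2.imwrite("pics/m7.png",np.hstack([cv2.resize(a,(480,300)),cv2.resize(b2[95:195,320:420],(300,300))]))
E
```

```text
at [543.9 181.2 374.4] shift [  0.3   0.2 -25.6] turn [-0.     0.    -0.006] F [ 0.4 -0.  -1.2] gap 0.551 t 21.55
motion 2.9618145956607496 0
```

View pics/m7.png

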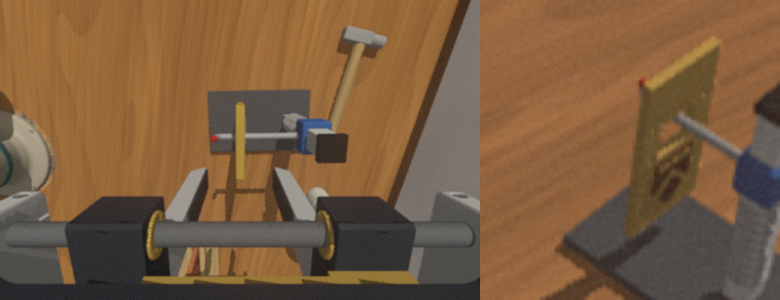

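The pictures show the plaque hanging straight and still on the bar: its top edge is at wrist pixel (240,103–178), the bar crosses at row 136, and the gripper is clear. I'm handing in now.

```bash
python3 -c "
from workcell import *
print(hand_in())"
```

```text
the job is handed in; nothing more can be done
None
```

The brass shield plaque hangs straight and still by its window on the hook after a gentle tug to about 17–18 mm dip (worked out from tool height and force); the gripper is clear, the other objects were never touched, and the job was handed in at about 22 s.

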